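# Snap the retaining clip onto the instrument shaft with the fork tool

## Robot

A 6-joint arm with a two-finger parallel gripper is mounted at the origin on the work surface. World frame = base frame: x ahead of the robot, y to its left, z up, the work surface at z = 0. Lengths are in m, angles in rad, forces in N, time in s.
With the tool pointing down it reaches from about 0.35 to 0.775 m from the base axis. Payload 5.5 kg.
Tool frame: the origin (TCP) lies midway between the tips of the shut fingers; the grasp point (between the pads) lies 19 mm behind it; z points along the fingers, y is the line along which they close (so a half turn about z gives the same grasp; the last joint's range is limited). The gripper opens to 85 mm and grips with 20 to 120 N. Pads are 22 mm wide; open, the fingers measure 114 mm over their backs; the gripper's body (76 mm by 85 mm) begins 54 mm behind the grasp point. The pads swing forward as they close: fully open they stand 13 mm farther back than shut.
Start: joints at [1.002, 0.313, 0.046, 1.304, 0, 1.431], TCP at [0.239, 0.523, 0.231] pointing down, gripper open.
Joint ranges: [-2.76, 2.76], [-0.86, 1.69], [-1.03, 1.26], [-2.2, 2.34], [-1.47, 1.5], [-3.14, 3.14]. Speed limits (rad/s): [2.57, 2.57, 3.14, 3.14, 3.14, 3.14].

## Interface

Orientations are given as a unit quaternion [w, x, y, z].
In Python, from workcell import env gives the robot as it stands.
- The arm moves only by the tool move_arm, never from a script. Its argument "targets" is a list of rows, each a list of 3 entries, a list of its own where there are three numbers: the shift along the tool's x, y, z in mm, then the turn, a rotation vector about the tool's x, y, z in units of 10 degrees (1.0 is 10 degrees), then the closure, from -1 (fully open) to 1 (shut). In form: [[[dx, dy, dz], [ax, ay, az], gripper], ...]. A call has 1 to 5 rows; each row is the pose to reach, as a shift and turn from the pose commanded when the call began, along the tool's axes at that moment; what a row does not reach only later rows make up. A row lasts 1/8 s, in which the tool goes at most 62.5 mm and 10.7 degrees, less where a joint would pass 70% of its speed; a pose out of reach is approached as far as the arm can. A call with a gripper value outside its range is refused whole. The fingers move at their own pace and stop on an object; "squeeze" is the grip in N (left out, the last holds). Time passes only in rows, so rows that repeat a pose let the fingers close. It gives the time, the measured TCP pose, the force, the opening and the grip force at its end, in the units of the state.
- env.get_state(): the state, without advancing time (a new reading comes with each control period).
- env.read_camera(name): name is "side" or "top" or "wrist"; returns a dict with "pixels" (384x512x3 uint8, red, green, blue), "fovy" (degrees; the focal length in pixels is half the picture's height over the tangent of half this angle, whatever the lens; pixels are square), "cx", "cy" (the principal point, pixels), "dist_coeffs" ([k1, k2, p1, p2, k3] as OpenCV has them; the pictures are not rectified), "extrinsics" (4x4, takes a point from world to camera coordinates); the wrist camera has in their place "mount" (4x4, takes a point from camera to tool coordinates, whose origin is the TCP and whose axes are the flange's). Camera axes: x right, y up, looking along -z (the intrinsics and any distortion apply to the point x, -y, -z); pixel columns grow to the right and rows downward; lengths in m; the calibration is good to about 2 mm. A picture is of the moment at which its call begins: read the wrist's pose just before it. There is no depth.
- env.hand_in(): hands the job in; it is judged then, once.
Trained networks look in a picture, given as the dict that the camera call returned (one of the last four; its "shot" number tells which), for a name from the list of things; names that differ only in an ending like _2 or _b are one class to them, and where a whole thing is asked for, a point or a joint stands for the part that bears it (a point fixed in the world has none). Each returns a list of dicts, best first, with "confidence" (0 to 1); they miss things now and then, are a little off and sometimes report something else, mostly with a low value. They report only what shows in the picture. A call takes as long as a camera call.
- env.spot_in(thing, picture): "centre" ([x, y, z] in m, in world coordinates, good to about 4 mm: the middle of the surface that is visible of it).
- env.regions_of(thing, picture): "mask" (384x512 bool, what is visible of it).
- env.landmark_of(thing, picture): "centre" ([x, y, z] in m, in world coordinates, good to about 4 mm: a listed point, or the origin of a listed thing).
The state is a dict: "clock": time; "joint_pos": joint angles; "qvel": joint speeds; "tau": joint torques, N m; "tcp_pos": TCP position; "orientation": TCP orientation; "wrist_force": force on the tool from outside, world axes, zero at the start; "ft_torque": the same for the moment, N m; "finger_gap": finger opening in m; "grip_force": force on a finger pad.
Only numpy, scipy, OpenCV 4.12 (cv2) and the standard library are available. Lean on these libraries where they do the work, as an engineer would, in place of code of your own. Each camera call takes 0.05 s, during which the arm holds its last target. There are 200 camera calls.

## Task

Pick up the fork tool (not the flat-ended pusher beside it, which stays where it lies) and use it to push the split clip along its channel, sideways onto the groove of the upright shaft, until it snaps fully home around the shaft; do not push the clip with the fingers. Then lay the fork tool down flat on the bench and let go of it.

Things in the scene. Friction and masses are not known exactly. Their poses are not given: they have to be found in the camera images.
- fork: Fork tool lying flat, 150 g. Black handle 22 wide (x), 90 long (y), 26 high, grip at the origin; flat steel shank; fork head 40 wide, 8 thick, two blunt 7 mm tines, 26 mm apart inside. Origin: centre of the handle's underside, level with that of the head; z up, y from handle to tines. Tine ends at y=125 mm, mouth bottom at 110. Lies along world +y within 12 deg, among like tools 100 mm apart.
- clip: Split steel clip, 9 thick, 46 wide (x), 42 long (y), 70 g, in the channel 55-85 mm short of the shaft. Origin: bore centre, underside; z up, y out of its mouth. Mouth 32 wide at y=19 mm, 18 at the sprung jaw noses, bore 24. Jaws spread 15 to 9 mm short of home at 2 to 6 N, then it slides easily to a firm stop. Push its round back (radius 23 mm about the origin); the tines pass it by 4 mm.
- groove (a point): Where the clip's origin must end: shaft axis at the top face of the fixed hexagonal aluminium housing, 30 mm above the bench. z up; y is the way to push (world +y within 17 deg). Shaft d 28, top 36 mm above; groove d 22, 11 high. Channel for the clip: on the face, rails 6 high, 56 apart, 22 to 106 mm before the shaft (-y); block ends 130 before. The farther housing has its clip already.
- pusher: Bystander, to be left alone: the same handle as the fork tool (22 x 90 x 26 mm) but a plain flat end, 20 mm wide, without tines. Origin: centre of the handle's underside; y from handle to end.

How it is judged:
By the outcome, as a careful person would: the job done as asked, in the order asked, and still so for the second after the job is handed in, with the robot touching nothing.
It also fails if it takes over 51 s, if anything falls off the work surface, if the arm or the gripper's body presses on something with over 40 N, if the wrist force passes 120 N, or if a joint passes its speed limit or range.

## Working session

There is one attempt and no reset: what is moved stays moved. The work goes in short steps, Python scripts to look and compute and a tool call to move; the robot and the scene stay as the last step left them, time stands still between calls to the robot, and variables do not carry over. Pictures are saved under pics/ and viewed, at most 10 in all, crops included, and the job is handed in when it is done.

Besides the shell and the picture viewer there is one more tool, called after "Request:" in YAML: its name, and indented under it one key for each argument. move_arm: Moves the arm, as the interface text tells. Its arguments: {"type":"object","properties":{"targets":{"type":"array","items":{"type":"array"}},"squeeze":{"type":"number"}},"required":["targets"]}

```bash
mkdir -p pics; cat > h.py <<'E'
import numpy as np, cv2
from workcell import env
from scipy.spatial.transform import Rotation as R
np.set_printoptions(precision=4,suppress=True)
def cam(name):
    s=env.get_state(); p=env.read_camera(name)
    f=192/np.tan(np.radians(p["fovy"])/2)
    K=np.array([[f,0,p["cx"]],[0,f,p["cy"]],[0,0,1]])
    if "extrinsics" in p: E=np.array(p["extrinsics"])
    else:
        T=np.eye(4);q=s["orientation"];T[:3,:3]=R.from_quat([q[1],q[2],q[3],q[0]]).as_matrix();T[:3,3]=s["tcp_pos"]
        E=np.linalg.inv(T@np.array(p["mount"]))
    return p,K,np.array(p["dist_coeffs"],float),np.diag([1,-1,-1,1.])@E
def px2w(c,uv,z):
    p,K,d,E=c
    u=cv2.undistortPoints(np.array(uv,float).reshape(-1,1,2),K,d).reshape(-1,2)
    r=np.c_[u,np.ones(len(u))]@E[:3,:3]; o=-E[:3,:3].T@E[:3,3]
    return o+r*((z-o[2])/r[:,2])[:,None]
def w2px(c,P):
    p,K,d,E=c
    return cv2.projectPoints(np.array(P,float).reshape(-1,1,3),cv2.Rodrigues(E[:3,:3])[0],E[:3,3],K,d)[0].reshape(-1,2)
def save(c,n): cv2.imwrite(f"pics/{n}.png",c[0]["pixels"][:,:,::-1])
def tool():
    s=env.get_state();q=s["orientation"];return np.array(s["tcp_pos"]),R.from_quat([q[1],q[2],q[3],q[0]]),s
E
python3 - <<'E'
from h import *
print(tool()[2])
ims=[]
for n in("top","side"):
    c=cam(n); ims.append(c[0]["pixels"][:,:,::-1])
    save(c,n+"0")
    for t in("fork","clip","groove","pusher"):
        print(n,t,[(np.array(r["centre"]),round(r["confidence"],2)) for r in env.landmark_of(t,c[0])][:3])
        for r in env.regions_of(t,c[0])[:2]:
            ys,xs=np.nonzero(r["mask"]);print("  mask",len(xs),xs.mean(),ys.mean(),xs.min(),xs.max(),ys.min(),ys.max(),r["confidence"])
E
```

```text
{'clock': 0.0, 'joint_pos': array([ 1.0025,  0.314 ,  0.045 ,  1.3036, -0.    ,  1.4312]), 'qvel': array([-0.    , -0.0005, -0.0034,  0.0007,  0.0007, -0.0004]), 'tau': array([ -0.0016, -48.0629,  29.8531,   0.0196,  -0.0002,  -0.    ]), 'tcp_pos': array([0.2388, 0.5225, 0.2304]), 'orientation': array([-0.0003,  0.2127,  0.9771, -0.0009]), 'wrist_force': array([-0.3454, -0.0769,  0.2874]), 'ft_torque': array([ 0.0214,  0.0093, -0.0109]), 'grip_force': 0.0, 'finger_gap': 0.08554395739315315}
top fork [(array([ 0.6613, -0.1683, -0.0022]), 0.81)]
  mask 1023 342.73313782991204 133.67350928641252 296 385 123 143 0.69
top clip [(array([0.5856, 0.2152, 0.0264]), 0.83)]
  mask 301 157.6345514950166 172.78405315614617 146 168 160 184 0.87
top groove [(array([0.5828, 0.3003, 0.0292]), 0.82)]
  mask 5935 132.98129738837406 175.227801179444 86 183 133 216 0.8
top pusher [(array([ 0.4598, -0.1919, -0.0027]), 0.96)]
  mask 908 356.3887665198238 238.63325991189427 306 398 232 245 0.84
side fork [(array([ 0.6638, -0.172 , -0.0014]), 0.89)]
side clip [(array([ 0.4596, -0.1887, -0.0022]), 0.74), (array([0.5867, 0.2152, 0.0301]), 0.72)]
  mask 185 240.51351351351352 151.1135135135135 229 250 143 157 0.52
  mask 1110 361.43693693693695 254.75765765765766 326 388 219 287 0.15
side groove [(array([0.5823, 0.2977, 0.0308]), 0.62)]
  mask 2916 231.46262002743484 147.019890260631 194 270 119 173 0.57
side pusher [(array([ 0.4589, -0.1868, -0.0022]), 0.69)]
  mask 1039 272.6641000962464 307.06833493743983 243 298 267 341 0.71
```

View pics/top0.png

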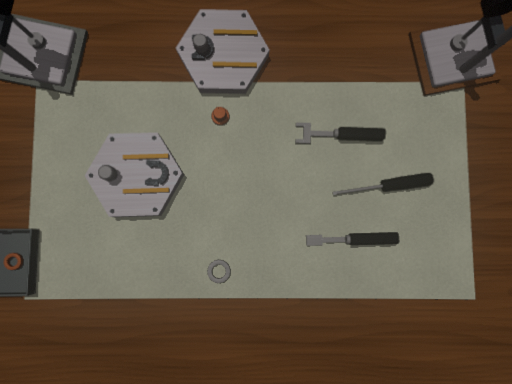

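View pics/side0.png

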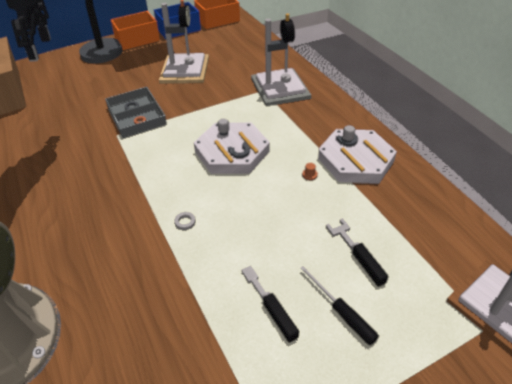

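The top view shows the fork at about (345,134), its tines facing left (+y), with the pusher at (357,239) and an awl-like tool in between. The target housing is at (133,175), with the clip at (158,173) and the shaft at (107,173). The side view agrees, and its "clip" report at the pusher is false. Next I'll work out yaws and plan a wrist look over the housing on the way.

```bash
cat >> h.py <<'E'
def rel(P,yaw=None,Rt=None):
    "shift mm and turn (10 deg) to bring TCP to P, pointing down, tool y at world angle yaw (deg)"
    p,Rc,s=tool()
    if yaw is not None:
        a=np.radians(yaw);y=np.array([np.cos(a),np.sin(a),0]);z=np.array([0,0,-1.]);Rt=R.from_matrix(np.c_[np.cross(y,z),y,z])
    print("t",s["clock"],"tcp",p*1000,"shift",Rc.inv().apply(np.array(P)-p)*1000,"turn",(Rc.inv()*Rt).as_rotvec(degrees=True)/10)
def mrect(c,mask,z):
    ys,xs=np.nonzero(mask);w=px2w(c,np.c_[xs,ys],z)
    r=cv2.fitLine(w[:,:2].astype(np.float32),cv2.DIST_L2,0,.01,.01).ravel();t=w[:,:2]@r[:2]
    return r,w.mean(0),t.max()-t.min()
E
python3 - <<'E'
from h import *
c=cam("wrist");save(c,"w0");print(np.array(c[0]["mount"]),c[0]["fovy"])
print("view centre on z=.03",px2w(c,[[256,192]],.03))
c=cam("top")
for t in("fork","pusher"):
    r=env.regions_of(t,c[0])[0]; l,m,L=mrect(c,r["mask"],.015); print(t,l,np.degrees(np.arctan2(-l[0],l[1]) if l[1]>0 else np.arctan2(l[0],-l[1])),m,L)
P=px2w(c,[[108,173],[146,157],[146,190]],.033);print(P)
rel([.5,.2,.3],0)
E
```

```text
[[-0.0002  0.9567  0.2911  0.0755]
 [ 1.      0.0001  0.0005  0.0004]
 [ 0.0005  0.2911 -0.9567 -0.1429]
 [ 0.      0.      0.      1.    ]] 67.28422709089077
view centre on z=.03 [[0.2645 0.517  0.03  ]]
fork [ 0.0211  0.9998  0.662  -0.1414] -1.2103137 [ 0.662  -0.1414  0.015 ] 0.16935181731779753
pusher [ 0.0293 -0.9996  0.4613 -0.1589] 1.6791995 [ 0.4613 -0.1589  0.015 ] 0.17288456993323026
[[0.5829 0.3028 0.033 ]
 [0.6131 0.2337 0.033 ]
 [0.5512 0.2321 0.033 ]]
t 1.1 tcp [239.0806 522.9663 231.3091] shift [-371.5698 -185.2558  -68.7079] turn [ 0.0003 -0.0003  6.5434]
```

```bash
python3 - <<'E'
from h import *
rel([.585,.27,.22],0)
E
```

```text
t 1.1 tcp [239.0806 522.9663 231.3091] shift [-419.7758  -86.2594   11.2976] turn [ 0.0003 -0.0003  6.5434]
```

Request:
move_arm:
  targets:
    - [[-60,-12,2],[0,0,0.9],-1]
    - [[-120,-24,3],[0,0,1.9],-1]
    - [[-180,-36,5],[0,0,2.8],-1]
    - [[-240,-49,6],[0,0,3.7],-1]
    - [[-300,-61,8],[0,0,4.7],-1]

```text
clock: 1.72
tcp_pos: [0.4881, 0.3415, 0.2235]
orientation: [0.0, 0.587, 0.81, 0.0]
wrist_force: [-0.1, 1.6, 0.5]
finger_gap: 0.0854
grip_force: 0.0
```

```bash
python3 - <<'E'
from h import *
rel([.585,.27,.22],0)
E
```

```text
t 1.725 tcp [488.0652 341.4895 223.5129] shift [-98.089   69.8964   3.5338] turn [ 0.0037 -0.0023  1.8117]
```

Request:
move_arm:
  targets:
    - [[-50,35,2],[0,0,0.9],-1]
    - [[-98,70,4],[0,0,1.8],-1]
    - [[-98,70,4],[0,0,1.8],-1]
    - [[-98,70,4],[0,0,1.8],-1]

```text
clock: 2.22
tcp_pos: [0.5837, 0.2717, 0.2189]
orientation: [-0.0, 0.704, 0.71, -0.0]
wrist_force: [-0.9, -0.2, -0.7]
finger_gap: 0.0852
grip_force: 0.0
```

```bash
python3 - <<'E'
from h import *
c=cam("wrist");save(c,"w1")
for t in("clip","groove"):
    print(t,[(np.array(r["centre"]),r["confidence"]) for r in env.landmark_of(t,c[0])])
print(w2px(c,[[.5828,.3,.03],[.5856,.2152,.03]]))
import pickle;c[0].pop;np.savez("w1.npz",K=c[1],d=c[2],E=c[3])
rel([.662,-.170,.1],1.2)
E
```

```text
clip [(array([0.585 , 0.2169, 0.0332]), 0.83)]
groove [(array([0.5848, 0.301 , 0.0296]), 0.95)]
[[252.6655 149.6743]
 [254.3989 218.5315]]
t 2.375 tcp [582.8691 272.9985 219.6404] shift [-443.776    74.8028  119.5434] turn [-0.0003 -0.0012 -0.064 ]
```

View pics/w1.png

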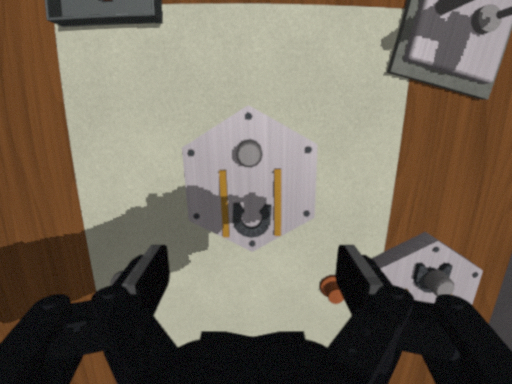

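The wrist view shows the shaft top at about (249,153), the clip at (251,217) with its mouth up (+y), and the rails at columns 223 and 278. I'll fit these more closely.

```bash
python3 - <<'E'
from h import *
im=cv2.imread("pics/w1.png");n=np.load("w1.npz");c=(None,n["K"],n["d"],n["E"])
hsv=cv2.cvtColor(im,cv2.COLOR_BGR2HSV)
m=cv2.inRange(hsv,(10,120,80),(30,255,255));m[:155]=0;m[245:]=0;m[:,:205]=0;m[:,295:]=0
k,l,s,ce=cv2.connectedComponentsWithStats(m)
for i in range(1,k):
    if s[i,4]>100:
        r,mm,L=mrect(c,l==i,.036);print(s[i],"dir deg from +y (ccw)",np.degrees(np.arctan2(-r[0],r[1])) if r[1]>0 else np.degrees(np.arctan2(r[0],-r[1])),mm,L)
g=cv2.medianBlur(cv2.cvtColor(im,cv2.COLOR_BGR2GRAY),3)
h=cv2.HoughCircles(g[125:185,215:285],cv2.HOUGH_GRADIENT_ALT if 0 else cv2.HOUGH_GRADIENT,1,20,param1=80,param2=10,minRadius=9,maxRadius=18);print(h+[215,125,0])
h=(h+[215,125,0])[0]
print(px2w(c,h[:1,:2],.066))
b=np.array([[248.5,116.5],[308,150],[306,213],[252,243],[197,216],[191,153]])
w=px2w(c,b,.03);print(w,w.mean(0))
E
```

```text
[274 169   7  67 412] dir deg from +y (ccw) 1.9741952 [0.6125 0.2397 0.036 ] 0.08304150316343073
[219 171  10  66 396] dir deg from +y (ccw) 1.9569218 [0.5489 0.237  0.036 ] 0.08208321047787498
[[[248.5 153.5  13.8]]]
[[0.5785 0.3011 0.066 ]]
[[0.5779 0.3371 0.03  ]
 [0.6466 0.3002 0.03  ]
 [0.6489 0.2229 0.03  ]
 [0.5829 0.1818 0.03  ]
 [0.5148 0.2179 0.03  ]
 [0.5115 0.2958 0.03  ]] [0.5804 0.2593 0.03  ]
```

Request:
move_arm:
  targets:
    - [[-60,10,0],[0,0,0],-1]
    - [[-120,20,0],[0,0,0],-1]
    - [[-180,30,10],[0,0,0],-0.4]
    - [[-240,41,30],[0,0,0],-0.4]
    - [[-300,51,50],[0,0,0],-0.4]

```text
clock: 3.0
tcp_pos: [0.6368, -0.0249, 0.1708]
orientation: [0.001, 0.703, 0.711, 0.001]
wrist_force: [0.3, -0.1, -0.9]
finger_gap: 0.0597
grip_force: 0.0
```

```bash
python3 - <<'E'
from h import *
rel([.662,-.170,.1],1.2)
E
```

```text
t 3.0 tcp [636.7944 -24.8888 170.7544] shift [-145.3595   23.583    70.8041] turn [ 0.0102  0.0004 -0.061 ]
```

Request:
move_arm:
  targets:
    - [[-50,8,20],[0,0,0.1],-0.4]
    - [[-100,16,40],[0,0,0.2],-0.4]
    - [[-145,24,60],[0,0,0.2],-0.4]
    - [[-145,24,60],[0,0,0.2],-0.4]
    - [[-145,24,60],[0,0,0.2],-0.4]

```text
clock: 3.62
tcp_pos: [0.6617, -0.1681, 0.1107]
orientation: [-0.0, 0.716, 0.698, 0.0]
wrist_force: [-0.2, 0.7, 0.4]
finger_gap: 0.0598
grip_force: 0.0
```

```bash
python3 - <<'E'
from h import *
c=cam("wrist");save(c,"w2")
print("lm",[(np.array(r["centre"]),r["confidence"]) for r in env.landmark_of("fork",c[0])])
m=env.regions_of("fork",c[0])[0]["mask"]
r,mm,L=mrect(c,m,.018);print(r,mm,L)
hsv=cv2.cvtColor(c[0]["pixels"],cv2.COLOR_RGB2HSV)
dark=m&(hsv[...,2]<70)
r,mm,L=mrect(c,dark,.022);print("handle",r,np.degrees(np.arctan2(-r[0],r[1])),mm,L)
np.savez("w2.npz",K=c[1],d=c[2],E=c[3],m=m)
print(tool()[0])
E
```

```text
lm [(array([ 0.6657, -0.1764,  0.001 ]), 0.6)]
[ 0.0335  0.9994  0.6631 -0.1294] [ 0.6631 -0.1294  0.018 ] 0.1700377492997062
handle [ 0.0311  0.9995  0.6613 -0.1689] -1.7837423 [ 0.6613 -0.1689  0.022 ] 0.08911816614109896
[ 0.6623 -0.1677  0.1115]
```

View pics/w2.png

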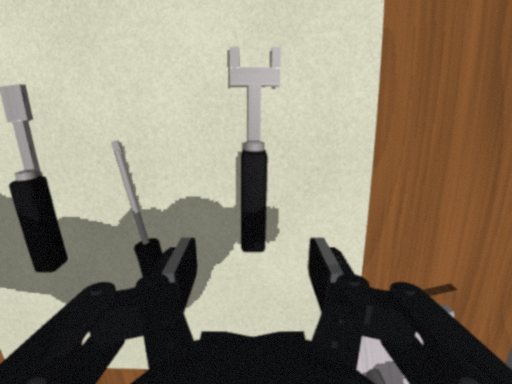

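The fork sits upright at column 254: handle rows 150–250, tine ends at (234,48) and (275,48). Its centre is (0.661,-0.169), yaw -1.8°. Descending onto it.

Request:
move_arm:
  targets:
    - [[-1,-1,40],[0,0,0.03],-0.4]
    - [[-1,-1,80],[0,0,0.03],-0.4]
    - [[-1,-1,100],[0,0,0.03],-0.4]
    - [[-1,-1,107],[0,0,0.03],-0.4]
    - [[-1,-1,107],[0,0,0.03],-0.4]

```text
clock: 4.4
tcp_pos: [0.6612, -0.1697, 0.0039]
orientation: [0.0, 0.718, 0.696, 0.0]
wrist_force: [0.1, 1.1, 0.0]
finger_gap: 0.0599
grip_force: 0.0
```

Request:
move_arm:
  targets:
    - [[0,0,1],[0,0,0],1]
    - [[0,0,1],[0,0,0],1]
    - [[0,0,1],[0,0,0],1]
    - [[0,0,1],[0,0,0],1]
    - [[0,0,1],[0,0,0],1]
  squeeze: 90

```text
clock: 5.03
tcp_pos: [0.6618, -0.1708, 0.0038]
orientation: [0.001, 0.719, 0.695, 0.001]
wrist_force: [0.0, 0.1, 6.3]
finger_gap: 0.0201
grip_force: 90.2
```

Request:
move_arm:
  targets:
    - [[0,0,0],[0,0,0],1]
    - [[0,0,0],[0,0,0],1]
    - [[0,0,0],[0,0,0],1]

```text
clock: 5.4
tcp_pos: [0.6619, -0.1708, 0.0038]
orientation: [0.001, 0.719, 0.695, 0.001]
wrist_force: [0.0, 0.4, 6.0]
finger_gap: 0.0198
grip_force: 90.2
```

```bash
python3 - <<'E'
from h import *
p,Rt,s=tool();print(s);print(Rt.as_matrix())
E
```

```text
{'clock': 5.4, 'joint_pos': array([-0.37  ,  0.6552,  0.0156,  0.9285,  0.0003,  1.2335]), 'qvel': array([-0.0002, -0.001 , -0.002 , -0.0007,  0.0008, -0.0011]), 'tau': array([ -0.2829, -58.3658,  24.4574,  -0.1941,  -0.0999,  -0.0181]), 'tcp_pos': array([ 0.6619, -0.1708,  0.0038]), 'orientation': array([0.0012, 0.7186, 0.6954, 0.0007]), 'wrist_force': array([0.0331, 0.4241, 5.954 ]), 'ft_torque': array([0.1301, 0.1222, 0.0361]), 'grip_force': 90.19112706184387, 'finger_gap': 0.01976856083928447}
[[ 0.0327  0.9995  0.0026]
 [ 0.9995 -0.0327 -0.0007]
 [-0.0006  0.0026 -1.    ]]
```

```bash
python3 - <<'E'
from h import *
rel([.587,.045,.075],1.97)
E
```

```text
t 5.4 tcp [ 661.8613 -170.8407    3.8467] shift [213.2316 -81.6945 -71.5018] turn [ 0.0149  0.0041 -0.3845]
```

Request:
move_arm:
  targets:
    - [[0,0,-30],[0,0,0],1]
    - [[0,0,-70],[0,0,0],1]
    - [[50,-16,-75],[0,0,-0.1],1]
    - [[100,-33,-75],[0,0,-0.2],1]
    - [[150,-50,-75],[0,0,-0.3],1]

```text
clock: 6.02
tcp_pos: [0.6148, -0.0177, 0.0771]
orientation: [-0.0, 0.7, 0.714, -0.0]
wrist_force: [0.5, -0.3, -2.0]
finger_gap: 0.0202
grip_force: 89.2
```

```bash
python3 - <<'E'
from h import *
rel([.587,.045,.075],1.97)
E
```

```text
t 6.025 tcp [614.8123 -17.7498  77.1089] shift [ 63.2793 -26.5836   2.1332] turn [-0.0018 -0.0014 -0.0853]
```

Request:
move_arm:
  targets:
    - [[35,-14,2],[0,0,-0.08],1]
    - [[63,-26,2],[0,0,-0.08],1]
    - [[63,-26,2],[0,0,-0.08],1]
    - [[63,-26,2],[0,0,-0.08],1]

```text
clock: 6.52
tcp_pos: [0.5887, 0.0433, 0.0752]
orientation: [0.0, 0.695, 0.719, -0.0]
wrist_force: [0.2, 0.3, -2.0]
finger_gap: 0.0205
grip_force: 89.2
```

```bash
python3 - <<'E'
from h import *
c=cam("wrist");save(c,"w3")
p,Rt,s=tool();print(p,Rt.as_matrix(),s["wrist_force"],s["ft_torque"])
np.savez("w3.npz",K=c[1],d=c[2],E=c[3])
u=p[2]-.0038
q=lambda y,x,z:p+Rt.apply([y,x,0])*[1,1,0]+[0,0,u+z-p[2]]
print("expected tine ends (inner/outer top)",w2px(c,[q(.125,a,.008) for a in(-.02,-.013,.013,.02)]))
print("groove",w2px(c,[[.5785,.3023,.03],[.5815,.2165,.039]]))
E
```

```text
[0.5889 0.0429 0.0753] [[-0.033   0.9995  0.0005]
 [ 0.9995  0.033  -0.0003]
 [-0.0003  0.0005 -1.    ]] [-0.467  -0.1962 -2.2347] [-0.0769 -0.0211  0.01  ]
expected tine ends (inner/outer top) [[208.2725 -10.8637]
 [224.6738 -11.0761]
 [285.7564 -10.9754]
 [302.1364 -10.7088]]
groove [[ 251.2954 -213.5502]
 [ 251.4753  -79.7634]]
```

View pics/w3.png

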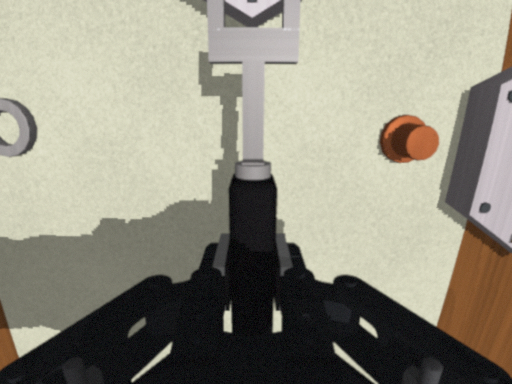

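The head shows at columns 208–299, mouth bottom at about row 27, which is roughly as expected. I'll check for droop from its apparent width.

```bash
python3 - <<'E'
from h import *
g=lambda n:cv2.cvtColor(cv2.imread(f"pics/{n}.png"),cv2.COLOR_BGR2GRAY).astype(float)
def edges(im,rows,a,b):
    pr=cv2.GaussianBlur(im[rows[0]:rows[1]].mean(0)[None],(0,0),.8)[0];d=np.gradient(pr)
    out=[]
    for lo,hi in(a,b):
        i=lo+np.argmax(abs(d[lo:hi]));w=abs(d[i-2:i+3]);out.append((w*np.arange(i-2,i+3)).sum()/w.sum())
    return out
im=g("w3");print("w3 rows35-52",edges(im,(35,52),(200,216),(290,308)))
im2=g("w2");print("w2",edges(im2,(70,82),(222,236),(274,288)))
print([int(v) for v in im[42,200:216]],[int(v) for v in im[42,290:308]])
n=np.load("w3.npz");c=(0,n["K"],n["d"],n["E"])
p=np.array([.5889,.0429,.0753]);Rm=np.array([[-.033,.9995],[.9995,.033]])
P=[np.r_[p[:2]+Rm@[.102,x],.0715+.008] for x in(-.02,.02)];print("exp w3",w2px(c,P))
P=[np.r_[p[:2]+Rm@[.102,x],.0715+.003] for x in(-.02,.02)];print("exp w3 5mm lower",w2px(c,P))
n=np.load("w2.npz");c=(0,n["K"],n["d"],n["E"])
o=np.array([.6613,-.169]);a=np.radians(1.8);Rm=np.array([[np.sin(a),np.cos(a)],[np.cos(a),-np.sin(a)]])
P=[np.r_[o+Rm@[.105,x],.008] for x in(-.02,.02)];print("exp w2",w2px(c,P))
E
```

```text
w3 rows35-52 [np.float64(207.76570863477716), np.float64(298.7023670701266)]
w2 [np.float64(227.0536404155453), np.float64(279.71579896293014)]
[207, 202, 199, 201, 204, 204, 202, 194, 184, 174, 171, 170, 171, 173, 172, 174] [192, 193, 191, 193, 192, 194, 194, 193, 197, 199, 202, 200, 204, 206, 213, 216, 217, 215]
exp w3 [[209.736   46.095 ]
 [300.2884  46.2072]]
exp w3 5mm lower [[211.2733  48.2967]
 [298.5476  48.4016]]
exp w2 [[228.5948  69.9558]
 [278.8578  70.2417]]
```

Request:
move_arm:
  targets:
    - [[12,0,0],[0,0,0],1]
    - [[12,0,25],[0,0,0],1]
    - [[12,0,36],[0,0,0],1]
    - [[12,0,40],[0,0,0],1]
    - [[12,0,40],[0,0,0],1]

```text
clock: 7.2
tcp_pos: [0.5881, 0.0555, 0.0353]
orientation: [-0.0, 0.695, 0.719, -0.0]
wrist_force: [-1.1, -0.4, -2.0]
finger_gap: 0.0202
grip_force: 89.2
```

```bash
python3 - <<'E'
from h import *
p,Rt,s=tool();print(p,Rt.as_matrix()[:,0],s["wrist_force"],s["ft_torque"])
c=cam("top");save(c,"t1");c2=cam("side");print([(r["centre"],r["confidence"]) for r in env.landmark_of("clip",c[0])[:2]])
a=cv2.resize(c[0]["pixels"][125:225,70:230],(800,500),interpolation=cv2.INTER_CUBIC)
b=cv2.resize(c2[0]["pixels"][100:200,170:330],(800,500),interpolation=cv2.INTER_CUBIC)
cv2.imwrite("pics/ts1.png",cv2.resize(np.vstack([a,b]),(480,600))[:,:,::-1])
E
```

```text
[0.5881 0.0555 0.0353] [-0.0334  0.9994  0.0001] [-1.1182 -0.4085 -1.9972] [-0.0537 -0.0284  0.0186]
[([0.5832, 0.2146, 0.0271], 0.37)]
```

View pics/ts1.png

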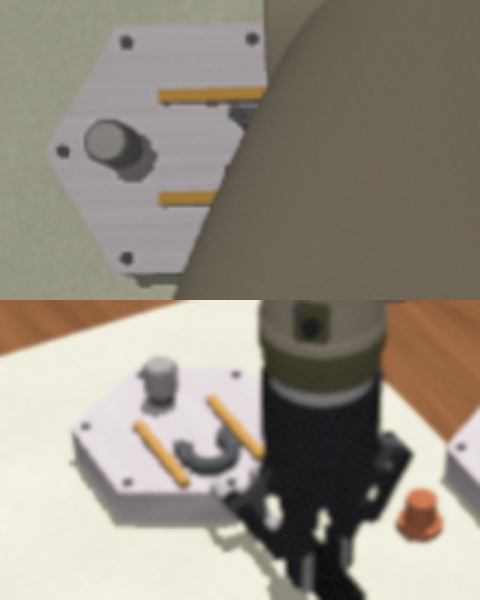

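The side view shows the fork head on the block behind the clip, no contact yet. Now pushing.

Request:
move_arm:
  targets:
    - [[10,0,0],[0,0,0],1]
    - [[20,0,0],[0,0,0],1]
    - [[30,0,0],[0,0,0],1]
    - [[40,0,0],[0,0,0],1]
    - [[50,0,0],[0,0,0],1]

```text
clock: 7.98
tcp_pos: [0.5863, 0.1064, 0.0353]
orientation: [0.0, 0.695, 0.719, 0.0]
wrist_force: [-0.2, -0.4, -0.8]
finger_gap: 0.0206
grip_force: 89.2
```

```bash
python3 - <<'E'
from h import *
c=cam("wrist");p,Rt,s=tool();print(p,s["wrist_force"],s["ft_torque"])
c2=cam("side")
c3=cam("top")
b=cv2.resize(c2[0]["pixels"][105:180,180:280],(400,300),interpolation=cv2.INTER_CUBIC)
a=cv2.resize(c3[0]["pixels"][125:225,70:203],(400,300),interpolation=cv2.INTER_CUBIC)
cv2.imwrite("pics/s2.png",np.hstack([b,a])[:,:,::-1])
E
```

```text
[0.5862 0.1076 0.0353] [ 0.0064  0.0744 -1.6299] [0.0248 0.0143 0.0126]
```

View pics/s2.png

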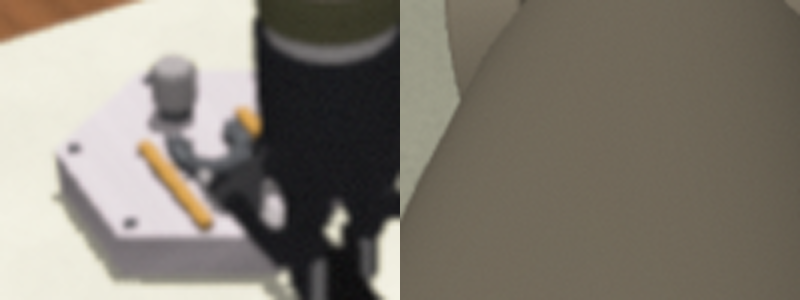

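The clip is ahead of the fork and about 50 mm short of the shaft. Pushing on.

Request:
move_arm:
  targets:
    - [[10,0,0],[0,0,0],1]
    - [[20,0,0],[0,0,0],1]
    - [[28,0,0],[0,0,0],1]
    - [[32,0,0],[0,0,0],1]
    - [[35,0,0],[0,0,0],1]

```text
clock: 8.75
tcp_pos: [0.5851, 0.1407, 0.0353]
orientation: [0.0, 0.695, 0.719, -0.0]
wrist_force: [-0.2, -0.1, -1.2]
finger_gap: 0.0198
grip_force: 89.2
```

Request:
move_arm:
  targets:
    - [[2,0,0],[0,0,0],1]
    - [[4,0,0],[0,0,0],1]

```text
clock: 9.0
tcp_pos: [0.585, 0.144, 0.0353]
orientation: [0.0, 0.695, 0.719, -0.0]
wrist_force: [0.4, -3.4, -1.3]
finger_gap: 0.0205
grip_force: 89.2
```

Request:
move_arm:
  targets:
    - [[2,0,0],[0,0,0],1]
    - [[4,0,0],[0,0,0],1]

```text
clock: 9.25
tcp_pos: [0.5849, 0.1486, 0.0353]
orientation: [-0.0, 0.695, 0.719, 0.0]
wrist_force: [-1.1, -1.4, -1.8]
finger_gap: 0.0202
grip_force: 89.1
```

Request:
move_arm:
  targets:
    - [[2,0,0],[0,0,0],1]
    - [[4,0,0],[0,0,0],1]

```text
clock: 9.5
tcp_pos: [0.5848, 0.153, 0.0353]
orientation: [-0.0, 0.695, 0.719, 0.0]
wrist_force: [-0.5, -0.6, -1.6]
finger_gap: 0.0199
grip_force: 89.1
```

Request:
move_arm:
  targets:
    - [[2,0,0],[0,0,0],1]
    - [[4,0,0],[0,0,0],1]

```text
clock: 9.75
tcp_pos: [0.5848, 0.1568, 0.0354]
orientation: [0.0, 0.695, 0.719, 0.0]
wrist_force: [-0.3, 0.5, -1.9]
finger_gap: 0.0203
grip_force: 89.2
```

Request:
move_arm:
  targets:
    - [[2,0,0],[0,0,0],1]
    - [[2,0,0],[0,0,0],1]

```text
clock: 10.0
tcp_pos: [0.5847, 0.1582, 0.0354]
orientation: [0.0, 0.695, 0.719, -0.0]
wrist_force: [0.5, -3.0, -2.0]
finger_gap: 0.0202
grip_force: 89.2
```

Touching something firm; press gently until the stop is clear.

Request:
move_arm:
  targets:
    - [[1,0,0],[0,0,0],1]
    - [[1,0,0],[0,0,0],1]

```text
clock: 10.25
tcp_pos: [0.5846, 0.1584, 0.0354]
orientation: [0.001, 0.695, 0.719, -0.001]
wrist_force: [0.4, -5.5, -0.2]
finger_gap: 0.0199
grip_force: 89.2
```

Request:
move_arm:
  targets:
    - [[1,0,0],[0,0,0],1]
    - [[2,0,0],[0,0,0],1]
    - [[2,0,0],[0,0,0],1]

```text
clock: 10.62
tcp_pos: [0.5846, 0.1587, 0.0355]
orientation: [0.002, 0.696, 0.718, -0.002]
wrist_force: [-0.1, -10.6, 0.1]
finger_gap: 0.0204
grip_force: 89.5
```

Firm stop at 10 N, exactly where home is predicted (0.1584+0.144 ≈ 0.302). Backing off.

Request:
move_arm:
  targets:
    - [[-10,0,0],[0,0,0],1]
    - [[-40,0,0],[0,0,0],1]
    - [[-90,0,0],[0,0,0],1]
    - [[-140,0,0],[0,0,0],1]
    - [[-160,0,0],[0,0,0],1]

```text
clock: 11.25
tcp_pos: [0.5901, -0.0006, 0.0354]
orientation: [-0.0, 0.696, 0.718, 0.001]
wrist_force: [0.6, 0.7, -2.6]
finger_gap: 0.0201
grip_force: 89.1
```

Request:
move_arm:
  targets:
    - [[0,0,0],[0,0,0],1]
    - [[0,0,0],[0,0,0],1]

```text
clock: 11.5
tcp_pos: [0.5897, 0.0027, 0.0352]
orientation: [-0.0, 0.695, 0.719, 0.0]
wrist_force: [-0.6, -0.5, -2.1]
finger_gap: 0.0201
grip_force: 89.1
```

```bash
python3 - <<'E'
from h import *
p,Rt,s=tool();print(s["clock"],p,Rt.as_matrix(),s["wrist_force"])
c=cam("top");c2=cam("side")
for x in(c,c2):print([(r["centre"],r["confidence"]) for r in env.landmark_of("clip",x[0])[:3]])
a=cv2.resize(c[0]["pixels"][125:225,70:203],(400,300),interpolation=cv2.INTER_CUBIC)
b=cv2.resize(c2[0]["pixels"][105:180,180:280],(400,300),interpolation=cv2.INTER_CUBIC)
cv2.imwrite("pics/s3.png",np.hstack([b,a])[:,:,::-1])
E
```

```text
11.5 [0.5897 0.0027 0.0352] [[-0.0345  0.9994 -0.0002]
 [ 0.9994  0.0345  0.0011]
 [ 0.0011 -0.0001 -1.    ]] [-0.5868 -0.481  -2.1015]
[([0.5818, 0.2987, 0.0262], 0.55)]
[([0.5799, 0.2981, 0.0326], 0.67), ([0.5938, -0.0009, 0.0342], 0.3)]
```

View pics/s3.png

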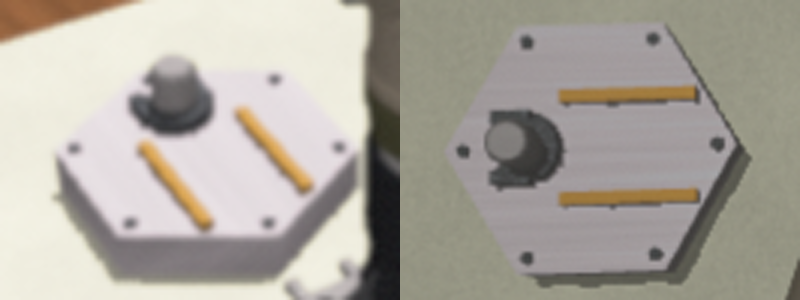

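Both views show the clip closed around the shaft. Laying the fork down here, where the bench is clear.

Request:
move_arm:
  targets:
    - [[0,0,15],[0,0,0],1]
    - [[0,0,26],[0,0,0],1]
    - [[0,0,30],[0,0,0],1]
    - [[0,0,31.5],[0,0,0],1]
    - [[0,0,31.5],[0,0,0],1]

```text
clock: 12.32
tcp_pos: [0.5897, 0.0016, 0.0038]
orientation: [-0.0, 0.695, 0.719, -0.0]
wrist_force: [-0.0, -0.2, 0.8]
finger_gap: 0.0205
grip_force: 89.3
```

Request:
move_arm:
  targets:
    - [[0,0,0],[0,0,0],1]
    - [[0,0,0],[0,0,0],1]

```text
clock: 12.58
tcp_pos: [0.5899, 0.0016, 0.0038]
orientation: [-0.0, 0.695, 0.719, 0.0]
wrist_force: [-0.8, 1.1, 1.5]
finger_gap: 0.0206
grip_force: 89.4
```

Request:
move_arm:
  targets:
    - [[0,0,0],[0,0,0],-0.4]
    - [[0,0,0],[0,0,0],-0.4]
    - [[0,0,0],[0,0,0],-0.4]
    - [[0,0,0],[0,0,0],-0.4]
    - [[0,0,0],[0,0,0],-0.4]

```text
clock: 13.2
tcp_pos: [0.5899, 0.0016, 0.0038]
orientation: [0.0, 0.695, 0.719, 0.0]
wrist_force: [0.7, 0.1, 0.9]
finger_gap: 0.0597
grip_force: 0.0
```

Request:
move_arm:
  targets:
    - [[0,0,-20],[0,0,0],-0.4]
    - [[0,0,-60],[0,0,0],-0.4]
    - [[0,0,-120],[0,0,0],-0.4]
    - [[0,0,-150],[0,0,0],-0.4]
    - [[0,0,-150],[0,0,0],-0.4]

```text
clock: 13.82
tcp_pos: [0.592, 0.0014, 0.1572]
orientation: [0.003, 0.695, 0.719, 0.002]
wrist_force: [0.5, -0.1, -1.5]
finger_gap: 0.0598
grip_force: 0.0
```

```bash
python3 - <<'E'
from h import *
p,Rt,s=tool();print(s["clock"],p,s["finger_gap"],s["wrist_force"])
a=cam("wrist");b=cam("side")
for x in(a,b):
  for t in("fork","clip"):print(t,[(r["centre"],r["confidence"]) for r in env.landmark_of(t,x[0])[:2]])
i=np.hstack([a[0]["pixels"],b[0]["pixels"]]);cv2.imwrite("pics/f.png",cv2.resize(i,(800,300))[:,:,::-1])
E
```

```text
13.825 [0.592  0.0014 0.1572] 0.059777819590784924 [ 0.5326 -0.1371 -1.5049]
fork [([0.5914, -0.0019, 0.0], 0.59)]
clip []
fork [([0.593, -0.0042, -0.0012], 0.77)]
clip [([0.5795, 0.2994, 0.0325], 0.67)]
```

View pics/f.png

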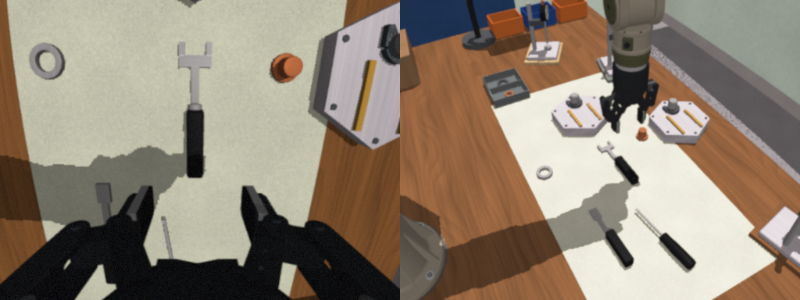

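The fork lies flat and free on the bench, the clip is home, and the other tools are untouched.

```bash
python3 -c "
from workcell import env
print(env.hand_in())"
```

```text
the job is handed in; nothing more can be done
None
```

I pushed the clip home onto the shaft groove with the fork tool, up to a firm stop at about 10 N. Then I laid the fork flat on the bench and let go, never touching the pusher, and handed the job in at about 14 s; no verdict came back.

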